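Hang the puller jaw back in its rack

TASK

Take the tall-headed bearing-puller jaw off the small two-post stand and hang it in the free notch of the jaw rack, between the two jaws hanging there, facing the same way as they do (long leg on the near side of the rail). Lower it gently between them without knocking either out of its notch; the free notch is not exactly midway, so feel along the rail's top for it with light pressure, well under 25 N, until the hook drops in and sits fully home, then let go.

Things in the scene. Friction and masses are not known exactly. Their poses are not given: they have to be found in the camera images.
- jaw_grip (a point): The jaw to be hung, a dark steel hook on the small stand. Point: centre of the part to grip, 42 mm above the underside of its hook. Axes: x across the hook from leg (-x) to claw (+x), y along the rail, z up. The head is a plate 35 mm in x, 12 mm in y, rising 55 mm above the hook's underside; grip it from above across x or y. It may lean 0.05 rad as it hangs (in the rack 0.1); a grip across x sets it upright.
- jaw_seat (a point): Same jaw, same axes: middle of the underside of its hook, in the throat: the point that rests on the rail. The throat between leg and claw is 12 mm wide in x and straddles the rail; the underside resting on the rail is 12 mm wide in y. The claw (+x side) is 12 mm wide and reaches 18 mm below this point.
- jaw_eye (a point): Same jaw, same axes: centre of the eye at the lower end of its leg, 98 mm below and 12 mm to -x of the hook's underside. The leg is 18 mm wide in y, 11.5 mm thick, and ends 9 mm below this point.
- jaw: The whole jaw to be hung, 0.25 to 0.5 kg; origin at the middle of its hook's underside.
- rack: The jaw rack, fixed: plywood base 110 x 215 mm, two posts 184 mm apart that rise 8 mm above the notched steel rail between them. Origin on the bench under its middle; x across the rail away from the robot, y along the rail, z up. The two hanging jaws sit in notches 38 mm to either side of the middle; the free notch is between them (see rail_mid).
- rail_mid (a point): Mid-rail, at the rail's top edge, 160 mm above the bench; axes as the rack. Rail 8 to 9 mm thick. The free notch, 14 mm wide along y, 10 mm deep, square-edged, is in a clamped keeper flush with the rail; its centre is anywhere within 7.5 mm of this point along y and not reported. Beside it the top is flat out to 30 mm from here. Hook underside: home 10 mm below this point, level with it on the flat.
- stand_mid (a point): The small fixed stand on which the jaw hangs at first: middle of its plain 10 mm thick rail, at its top edge, 150 mm above the bench; x across the rail, y along it; posts 47 mm to either side rise 10 mm above the rail. The jaw hangs within 15 mm of the middle, its axes along the stand's.
- jaw_left_seat (a point): Jaw already hanging in the rack's notch on the +y (left) side: middle of its hook's underside, axes as the other jaw. Loose, 0.3 kg, low head (11 mm above this point), leg on -x 38 mm wide reaching 94 mm below, held in its notch with about 1 mm of play. The legs of the two leave a gap of 38 mm.
- jaw_right_seat (a point): Jaw already hanging in the rack's notch on the -y (right) side: middle of its hook's underside, axes as the other jaw. Loose, 0.3 kg, low head (11 mm above this point), leg on -x 38 mm wide reaching 104 mm below, held in its notch with about 1 mm of play. The legs of the two leave a gap of 38 mm.
There are look-alikes about, which are no part of the job. Leave any pink look-alike of the part that bears jaw_right_seat alone.

How it is judged:
By the outcome, as a careful person would: the job done as asked, in the order asked, and still so for the second after the job is handed in, with the robot touching nothing.
It also fails if it takes over 72 s, if anything falls off the work surface, if the arm or the gripper's body presses on something with over 40 N, if the wrist force passes 120 N, or if a joint passes its speed limit or range.

ROBOT

A 6-joint arm with a two-finger parallel gripper is mounted at the origin on a cart in front of the work surface, level with it; the furniture and walls round the work are solid. World frame = base frame: x ahead of the robot, y to its left, z up, the work surface at z = 0. Lengths are in m, angles in rad, forces in N, time in s.
With the tool pointing down it reaches from about 0.35 to 0.975 m from the base axis. Payload 7.1 kg.
Tool frame: the origin (TCP) lies midway between the tips of the shut fingers; the grasp point (between the pads) lies 19 mm behind it; z points along the fingers, y is the line along which they close (so a half turn about z gives the same grasp; the last joint's range is limited). The gripper opens to 88 mm and grips with 3 to 60 N. Pads are 20 mm wide; open, the fingers measure 115 mm over their backs; the gripper's body (75 mm by 178 mm) begins 61 mm behind the grasp point.
Start: joints at [1.153, 0.423, 1.63, -0, 1.089, -0.019], TCP at [0.243, 0.576, 0.223] pointing down, gripper open.
Joint ranges: [-3, 3], [-0.9, 2.11], [0.09, 2.58], [-1.31, 4.45], [0.11, 2.69], [-2.54, 2.54]. Speed limits (rad/s): [2.39, 2.39, 3.01, 3.14, 3.14, 3.14].

INTERFACE

Orientations are given as a unit quaternion [w, x, y, z].
In Python, from station import move_pose, movel, movej, command_gripper, wait, inverse_kinematics, read_camera, camera_info, MotionError, job_done, get_time, get_joint_pos, get_qvel, get_effort, get_tcp_pos, get_ee_rot, get_ft_force, get_ft_torque, get_grip_width, get_finger_force gives the robot as it stands. Calls block until the motion is done:
- move_pose(position, orientation): joint-space move of the TCP to a pose.
- movel(position, frame=None, v=0.15, until_force=None): straight line of the TCP; frame=None keeps the orientation; v is the mean speed in m/s. With until_force (N) it stops when the force on the tool has changed by that much, and returns True; else False.
- movej(angles): joint-space move.
- command_gripper(opening): opening from 0.0 (shut) to 1.0 (fully open); the grip force is fixed at half the most; returns when the fingers have stopped.
- wait(seconds).
- inverse_kinematics(position, orientation): joint angles nearest the present ones, or None.
- read_camera(name): name is "scene" or "top" or "wrist"; returns the picture (400x640x3 uint8, red, green, blue); there is no depth.
- camera_info(name): a dict with "intrinsics" (3x3 intrinsics, pixels), "T" (4x4, takes a point from camera to world coordinates); the wrist camera has in their place "tool_from_camera" (4x4, takes a point from camera to tool coordinates, whose origin is the TCP and whose axes are the flange's). Camera axes: x right, y up, looking along -z (the intrinsics and any distortion apply to the point x, -y, -z); pixel columns grow to the right and rows downward; lengths in m; the calibration is good to about 2 mm. A picture is of the moment at which its call begins: read the wrist's pose just before it. camera_info takes no time and is no camera call.
A pose or a line that the arm cannot do raises MotionError and nothing moves.
- job_done(): hands the job in; it is judged then, once.
Readings, each from a call of its own:
- get_time(): time.
- get_joint_pos(): joint angles.
- get_qvel(): joint speeds.
- get_effort(): joint torques, N m.
- get_tcp_pos(): TCP position.
- get_ee_rot(): TCP orientation.
- get_ft_force(): force on the tool from outside, world axes, zero at the start.
- get_ft_torque(): the same for the moment, N m.
- get_grip_width(): opening from 0.0 (shut) to 1.0 (fully open).
- get_finger_force(): force on a finger pad.
Only numpy, scipy, OpenCV 4.12 (cv2) and the standard library are available. Lean on these libraries where they do the work, as an engineer would, in place of code of your own. Each camera call takes 0.05 s, during which the arm holds its last target. There are 200 camera calls.

## Working session

There is one attempt and no reset: what is moved stays moved. The work goes in short steps, each a Python script; the robot and the scene stay as the last script left them, time stands still between calls to the robot, and variables do not carry over. Pictures are saved under pics/ and viewed, at most 10 in all, crops included, and the job is handed in when it is done.

```bash
mkdir -p pics; ls
python3 - <<'E'
from station import *
import cv2,numpy as np
for n in("scene","top"):
    im=read_camera(n);cv2.imwrite(f"pics/{n}0.png",im[:,:,::-1]);i=camera_info(n)
    print(n,{k:np.round(v,4).tolist() if not isinstance(v,str) else v for k,v in i.items()})
print(camera_info("wrist"),get_ee_rot(),get_time())
E
```

```text
pics
scene {'intrinsics': [[481.7769, 0.0, 325.9412], [0.0, 481.7769, 186.2494], [0.0, 0.0, 1.0]], 'T': [[-0.8319, 0.4129, -0.3707, 0.1759], [-0.5548, -0.6304, 0.543, 0.2945], [-0.0095, 0.6574, 0.7535, 0.8613], [0.0, 0.0, 0.0, 1.0]]}
top {'intrinsics': [[491.8111, 0.0, 308.7268], [0.0, 491.8111, 208.2156], [0.0, 0.0, 1.0]], 'T': [[0.0017, 0.9972, -0.0744, 0.4673], [-0.9998, 0.003, 0.0176, -0.1851], [0.0177, 0.0744, 0.9971, 1.1049], [0.0, 0.0, 0.0, 1.0]]}
{'intrinsics': array([[277.14265254,   0.        , 319.11674834],
       [  0.        , 277.14265254, 199.87582585],
       [  0.        ,   0.        ,   1.        ]]), 'tool_from_camera': array([[ 8.06446402e-04,  9.61080722e-01,  2.76266528e-01,
         7.59133536e-02],
       [ 9.99998633e-01, -3.76204543e-04, -1.61033755e-03,
        -1.01875049e-04],
       [-1.44373166e-03,  2.76267449e-01, -9.61079712e-01,
        -1.62056953e-01],
       [ 0.00000000e+00,  0.00000000e+00,  0.00000000e+00,
         1.00000000e+00]])} [-1.49723292e-04  1.98092174e-01  9.80183156e-01 -6.69819264e-04] 0.1
```

View pics/scene0.png

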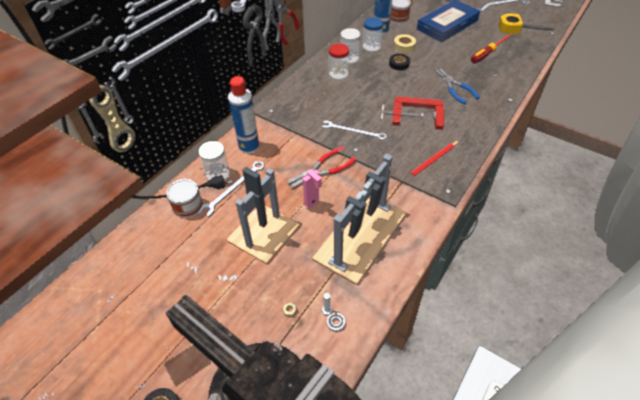

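View pics/top0.png

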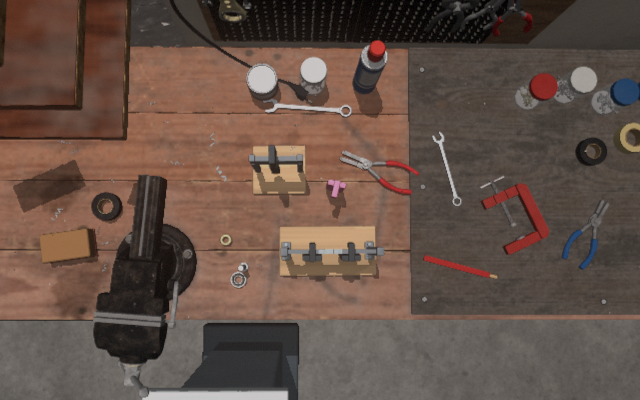

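Two-post stand: top (278,165), scene (262,210), with one dark tall-headed jaw. Rack: top (328,250), scene (360,215), with two low-headed dark jaws. The pink look-alike at top (337,187), scene (312,187) stays untouched. I'll confirm in one enlarged crop.

Run:
```python
import cv2,numpy as np
t=cv2.imread("pics/top0.png");s=cv2.imread("pics/scene0.png")
a=cv2.resize(t[135:285,240:390],(600,600),interpolation=cv2.INTER_CUBIC)[:, :]
cv2.imwrite("pics/c1.png",a)
b=cv2.resize(s[150:280,220:420],(800,520),interpolation=cv2.INTER_CUBIC)
cv2.imwrite("pics/c2.png",b)
```

```text
(no output)
```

View pics/c1.png

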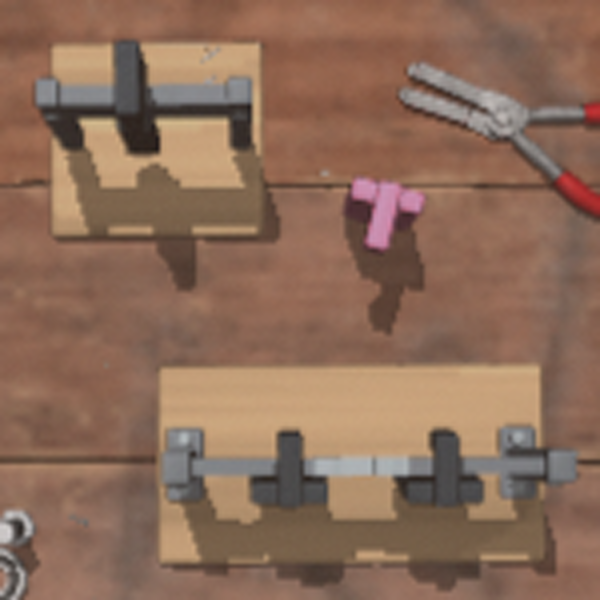

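View pics/c2.png

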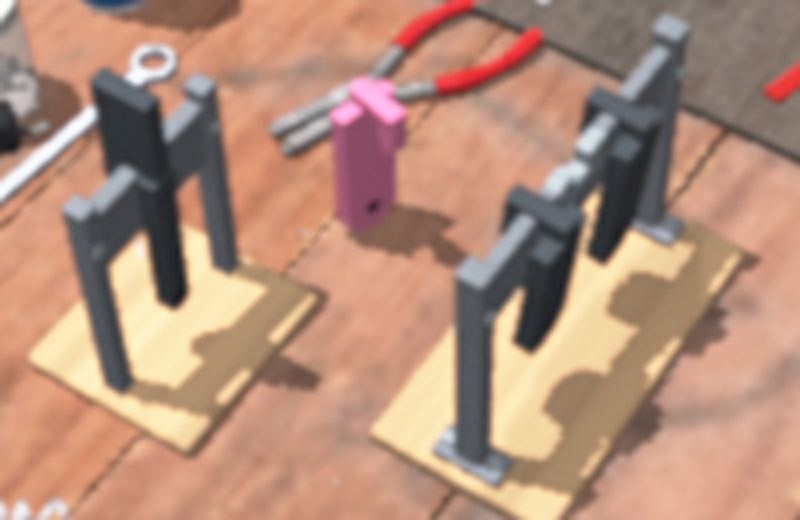

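Crop shows: tall-headed jaw on the small stand (only dark tall one), low-headed jaws in the rack, light keeper between them at crop (312–408, 466). Pink one is standing free. Now ray casting.

```bash
cat > h.py <<'E'
from station import *
import cv2,numpy as np
from scipy.spatial.transform import Rotation as R
def q(yaw): # tool down, tool x at world angle yaw+90deg, tool y along yaw
    a=(yaw+np.pi/2)/2; return [0,np.cos(a),np.sin(a),0]
def cast(K,T,uv,z):
    uv=np.atleast_2d(uv).astype(float)
    d=np.c_[(uv[:,0]-K[0,2])/K[0,0],-(uv[:,1]-K[1,2])/K[1,1],-np.ones(len(uv))]@T[:3,:3].T
    return T[:3,3]+d*((z-T[2,3])/d[:,2])[:,None]
def proj(K,T,p):
    c=(np.atleast_2d(p)-T[:3,3])@T[:3,:3]
    return np.c_[K[0,2]-K[0,0]*c[:,0]/c[:,2],K[1,2]+K[1,1]*c[:,1]/c[:,2]]
def wristT():
    w=get_ee_rot();M=np.eye(4);M[:3,:3]=R.from_quat([*w[1:],w[0]]).as_matrix();M[:3,3]=get_tcp_pos()
    return M@np.array(camera_info("wrist")["tool_from_camera"])
E
python3 - <<'E'
from h import *
i=camera_info("top");K,T=np.array(i["intrinsics"]),np.array(i["T"])
f=lambda x,y:(240+x/4-.4,135+y/4-.4)
g=lambda pts,z:print(np.round(cast(K,T,[f(*p) for p in pts],z),4).tolist())
print("stand posts z.16");g([(47,92),(238,88)],.16)
print("stand base corners z0.012");g([(52,43),(262,43),(52,237),(262,237)],.012)
print("head top z.205");g([(127,45),(127,100)],.205)
print("rack posts z.168");g([(177,466),(563,466)],.168)
print("rack base");g([(160,366),(541,366),(541,563),(160,563)],.012)
print("rail");g([(290,466),(445,466),(360,466)],.16)
E
```

```text
stand posts z.16
[[0.6359, -0.0904, 0.16], [0.6383, -0.1829, 0.16]]
stand base corners z0.012
[[0.6901, -0.0781, 0.012], [0.6907, -0.196, 0.012], [0.5807, -0.0792, 0.012], [0.5811, -0.1962, 0.012]]
head top z.205
[[0.65, -0.1316, 0.205], [0.6243, -0.1318, 0.205]]
rack posts z.168
[[0.4556, -0.1546, 0.168], [0.4559, -0.3381, 0.168]]
rack base
[[0.5089, -0.1398, 0.012], [0.5094, -0.3518, 0.012], [0.4005, -0.3509, 0.012], [0.4004, -0.1404, 0.012]]
rail
[[0.4556, -0.2084, 0.16], [0.4557, -0.2827, 0.16], [0.4556, -0.2419, 0.16]]
```

Run:
```python
from h import *
move_pose([.35,.25,.42],q(0))
move_pose([.456,-.246,.30],q(0)); movel([.456,-.246,.205])
K=np.array(camera_info("wrist")["intrinsics"])
def snap(n):
    T=wristT(); im=read_camera("wrist"); np.savez(f"pics/{n}.npz",T=T,im=im); return im,T
a,T=snap("w_rack"); print(proj(K,T,[[.456,-.246,.16],[.456,-.208,.16],[.456,-.284,.16]]))
movel([.456,-.246,.30]); move_pose([.637,-.132,.30],q(0))
b,T=snap("w_stand"); print(proj(K,T,[[.637,-.132,.205],[.637,-.09,.16],[.637,-.184,.16]]))
cv2.imwrite("pics/w.png",cv2.resize(np.vstack([a[60:340],b[60:340]])[:,:,::-1],(640,560)))
print(get_time(),get_joint_pos())
```

```text
[[318.34817705 219.43457987]
 [318.37172293 172.2148918 ]
 [318.32676501 262.37499638]]
[[320.41767038 201.74792387]
 [320.36224209 152.62200872]
 [320.19727722 233.52626022]]
5.9833 [-2.24300570e-01  3.87846794e-01  1.49890291e+00 -5.32933299e-04
  1.25599442e+00 -2.23200848e-01]
```

View pics/w.png

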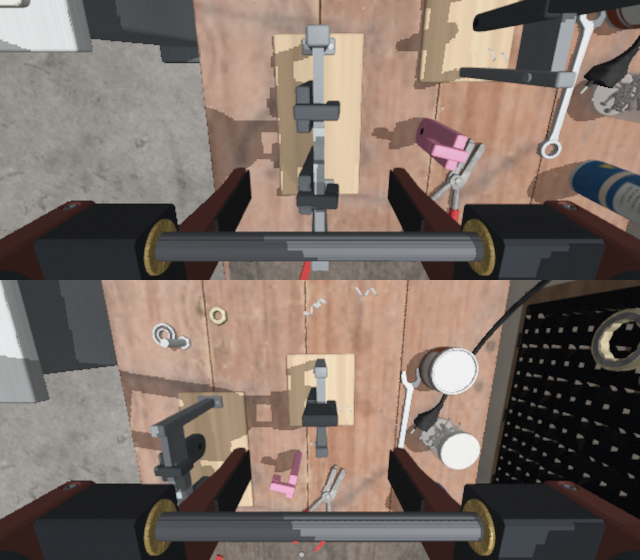

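Wrist view: rack rail along column ~318 with jaws at rows 170 and 255, notch between; stand jaw head at ~ (320, 192 in full frame). Enlarge for edges.

Run:
```python
from h import *
K=np.array(camera_info("wrist")["intrinsics"])
A=np.load("pics/w_rack.npz");B=np.load("pics/w_stand.npz")
a=A["im"][80:290,280:360];b=B["im"][130:250,280:360]
a=cv2.resize(cv2.rotate(a,1)if 0 else cv2.rotate(a,cv2.ROTATE_90_CLOCKWISE),None,fx=3.8,fy=3.8)
b=cv2.resize(cv2.rotate(b,cv2.ROTATE_90_CLOCKWISE),(int(120*3.5),280))
c=np.zeros((304+280,798,3),np.uint8);c[:304]=a[:304,:798];c[304:,:420]=b
cv2.imwrite("pics/w2.png",c[:,:,::-1])
# edges: dark->light column profile of rail
for nm,D,rows,z in(("rack",A,[160,120,235,207,225],.16),("stand",B,[160,170,226,229,235],.15)):
    g=D["im"].mean(2)
    for r in rows:
        s=cv2.Sobel(g,cv2.CV_64F,1,0,ksize=3)[r,295:345]; k=np.argsort(-abs(s))[:4]; k.sort()
        print(nm,r,g[r,306:334].astype(int).tolist(),(k+295).tolist(),np.round(cast(K,D["T"],[(x+295.,r)for x in k],z)[:,:2],4).tolist())
```

```text
rack 160 [111, 109, 103, 84, 37, 39, 55, 130, 171, 171, 171, 172, 172, 172, 172, 172, 172, 178, 190, 196, 195, 185, 161, 155, 156, 156, 157, 158] [309, 310, 312, 313] [[0.449, -0.1988], [0.4497, -0.1988], [0.4512, -0.1988], [0.452, -0.1988]]
rack 120 [188, 187, 187, 189, 191, 195, 194, 182, 177, 177, 176, 177, 177, 177, 178, 178, 177, 185, 194, 196, 195, 196, 197, 198, 200, 202, 203, 204] [298, 303, 313, 323] [[0.4413, -0.17], [0.4449, -0.17], [0.4521, -0.17], [0.4593, -0.17]]
rack 235 [61, 60, 58, 51, 40, 39, 36, 117, 177, 194, 177, 131, 130, 130, 131, 130, 130, 131, 166, 197, 196, 196, 198, 199, 200, 198, 198, 198] [299, 312, 313, 314] [[0.4404, -0.2594], [0.4509, -0.2594], [0.4517, -0.2594], [0.4525, -0.2594]]
rack 207 [126, 126, 126, 125, 113, 72, 47, 97, 134, 134, 135, 135, 134, 134, 135, 134, 134, 140, 172, 196, 195, 196, 198, 200, 200, 200, 200, 200] [310, 311, 313, 324] [[0.4494, -0.2356], [0.4502, -0.2356], [0.4518, -0.2356], [0.4604, -0.2356]]
rack 225 [40, 41, 40, 43, 42, 43, 42, 148, 200, 200, 200, 183, 135, 135, 135, 135, 135, 135, 168, 196, 195, 196, 197, 199, 200, 198,
[... 633 characters left out ...]
0, 157, 157, 156, 148, 118, 89, 77, 85, 84, 83, 85, 83, 84, 84, 82, 85, 125, 152, 148, 142, 138, 134, 138] [306, 308, 315, 327] [[0.62, -0.1785], [0.6224, -0.1785], [0.6308, -0.1785], [0.6452, -0.1785]]
stand 229 [164, 107, 159, 167, 156, 153, 155, 156, 154, 136, 100, 106, 109, 111, 111, 111, 112, 113, 113, 113, 109, 116, 140, 149, 142, 138, 137, 142] [306, 308, 315, 327] [[0.6199, -0.1824], [0.6223, -0.1824], [0.6308, -0.1824], [0.6452, -0.1823]]
stand 235 [154, 115, 147, 158, 153, 152, 153, 153, 152, 140, 114, 113, 117, 118, 117, 117, 117, 116, 116, 117, 115, 117, 135, 146, 147, 146, 145, 146] [301, 306, 308, 315] [[0.6138, -0.1902], [0.6198, -0.1902], [0.6222, -0.1902], [0.6307, -0.1902]]
```

View pics/w2.png

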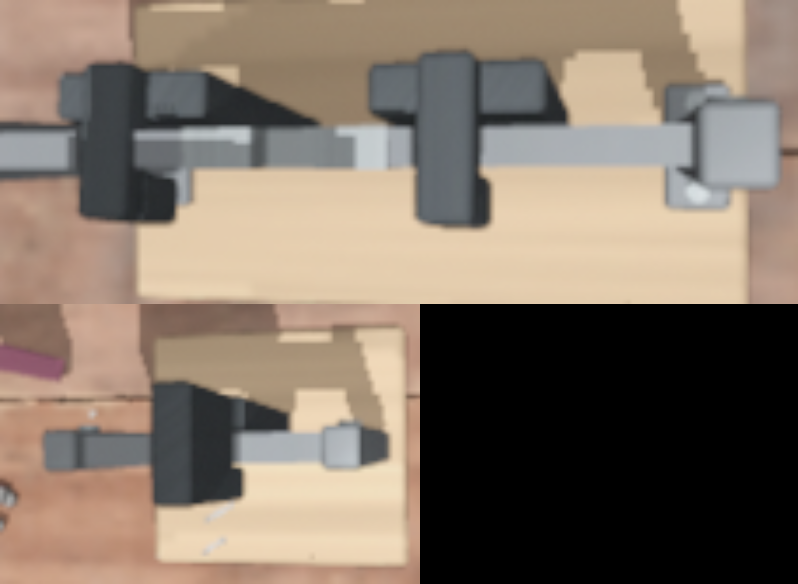

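Run:
```python
from h import *
K=np.array(camera_info("wrist")["intrinsics"])
A=np.load("pics/w_rack.npz");g=A["im"].mean(2)[:,317:323].mean(1)
for r in range(190,232): print(r,int(g[r]),np.round(cast(K,A["T"],(320,r),.16)[0,1],4),end=" | ")
t=cv2.imread("pics/top0.png").mean(2)
i=camera_info("top");Kt,Tt=np.array(i["intrinsics"]),np.array(i["T"])
print()
for c in range(316,346): print(c,t[250:253,c].astype(int).tolist(),np.round(cast(Kt,Tt,(c,251.),.16)[0,1],4),end=" | ")
movel([.6367,-.131,.215]);hit=movel([.6367,-.131,.173],v=.06,until_force=8)
f0=get_ft_force();command_gripper(0)
print(hit,get_tcp_pos(),get_grip_width(),get_finger_force(),f0,get_ft_force(),get_ft_torque())
movel([.6367,-.131,.20],v=.06)
print(get_tcp_pos(),get_grip_width(),get_ft_force(),get_ft_torque(),get_time())
```

```text
190 204 -0.2219 | 191 202 -0.2227 | 192 202 -0.2235 | 193 202 -0.2243 | 194 202 -0.2251 | 195 201 -0.2259 | 196 168 -0.2267 | 197 134 -0.2275 | 198 132 -0.2283 | 199 131 -0.2291 | 200 132 -0.2299 | 201 132 -0.2307 | 202 130 -0.2315 | 203 130 -0.2324 | 204 132 -0.2332 | 205 134 -0.234 | 206 133 -0.2348 | 207 134 -0.2356 | 208 135 -0.2365 | 209 135 -0.2373 | 210 135 -0.2381 | 211 135 -0.2389 | 212 135 -0.2398 | 213 135 -0.2406 | 214 135 -0.2414 | 215 134 -0.2423 | 216 134 -0.2431 | 217 134 -0.2439 | 218 135 -0.2448 | 219 120 -0.2456 | 220 96 -0.2465 | 221 85 -0.2473 | 222 84 -0.2482 | 223 95 -0.249 | 224 130 -0.2499 | 225 143 -0.2507 | 226 142 -0.2516 | 227 140 -0.2524 | 228 136 -0.2533 | 229 132 -0.2542 | 230 132 -0.255 | 231 132 -0.2559 | 
316 [121, 121, 121] -0.2159 | 317 [133, 133, 132] -0.2178 | 318 [150, 149, 150] -0.2197 | 319 [174, 172, 174] -0.2216 | 320 [178, 177, 177] -0.2235 | 321 [178, 177, 177] -0.2254 | 322 [176, 176, 174] -0.2274 | 323 [172, 172, 172] -0.2293 | 324 [170, 170, 170] -0.2312 | 325 [174, 174, 175] -0.2331 | 326 [177, 176, 176] -0.235 | 327 [178, 177, 177] -
[... 179 characters left out ...]
-0.2485 | 334 [166, 166, 166] -0.2504 | 335 [176, 176, 175] -0.2523 | 336 [174, 175, 175] -0.2542 | 337 [177, 175, 174] -0.2561 | 338 [171, 171, 170] -0.258 | 339 [169, 170, 169] -0.26 | 340 [171, 170, 171] -0.2619 | 341 [174, 174, 174] -0.2638 | 342 [142, 143, 142] -0.2657 | 343 [130, 129, 129] -0.2676 | 344 [129, 129, 131] -0.2696 | 345 [129, 129, 129] -0.2715 | False [ 0.6367172  -0.13100953  0.17303644] 0.40027059237498674 29.824225902557373 [ 0.888031    0.24463366 -0.39380021] [0.77212614 0.39489613 1.10408144] [-0.11894752  0.06684588 -0.01563348]
[ 0.63665871 -0.13098115  0.20022488] 0.3958767880208348 [-0.19437975  0.04284685 -4.34906952] [-0.05065952  0.09088463  0.09517909] 9.0167
```

Run:
```python
from h import *
X,Y=.456,-.2425
movel([.6367,-.131,.32]); movel([X,Y,.32],v=.12); 
print(movel([X,Y,.21],v=.08,until_force=6),get_tcp_pos(),get_ft_force())
print(movel([X,Y,.1715],v=.02,until_force=5),get_tcp_pos(),get_ft_force(),get_ft_torque(),get_time())
im=read_camera("scene");T=wristT();w=read_camera("wrist");np.savez("pics/w_d.npz",T=T,im=w)
cv2.imwrite("pics/d.png",np.hstack([cv2.resize(im[170:270,300:420],(480,400)),cv2.resize(w[80:290,270:370],(300,400))])[:,:,::-1])
```

```text
False [ 0.45633893 -0.24269082  0.21054557] [-0.10775673 -0.6096711  -2.82262506]
True [ 0.45601238 -0.24251877  0.17298779] [-0.91406101  0.46779334  5.32807326] [-0.02844763  0.15575532 -0.00666568] 15.1
```

View pics/d.png

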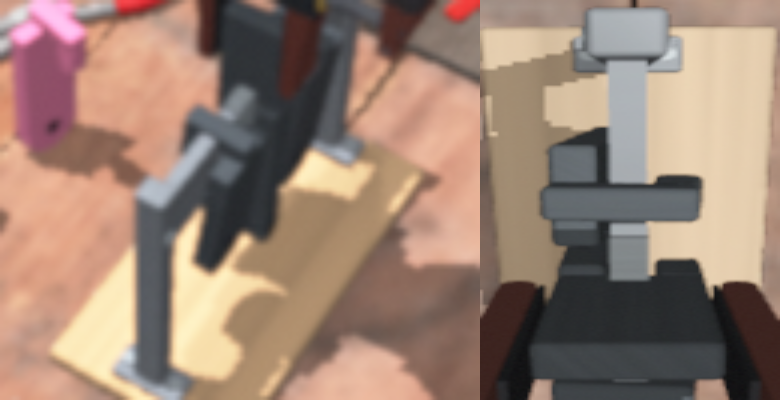

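The hook went straight in. Contact came at TCP z = 0.173, exactly the home height (0.150 + 0.023), and both neighbours are still seated. Releasing and checking.

Run:
```python
from h import *
X,Y=.456,-.2425
command_gripper(1.0); print(get_ft_force()); p=get_tcp_pos()
movel([p[0],p[1],.26],v=.06); movel([p[0],p[1],.36]); wait(.3)
T=wristT();w=read_camera("wrist");im=read_camera("scene")
cv2.imwrite("pics/e.png",np.hstack([cv2.resize(im[150:280,290:420],(450,450),interpolation=cv2.INTER_CUBIC),cv2.resize(w[120:260,265:375],(350,450),interpolation=cv2.INTER_CUBIC)])[:,:,::-1])
K=np.array(camera_info("wrist")["intrinsics"])
print(proj(K,T,[[X,Y,.205],[X,-.208,.161],[X,-.284,.161]]),get_time())
```

```text
[0.52800303 0.29257348 0.11983659]
[[320.68567546 188.58950128]
 [320.66560887 154.65186254]
 [320.53539997 210.60311274]] 18.9833
```

View pics/e.png

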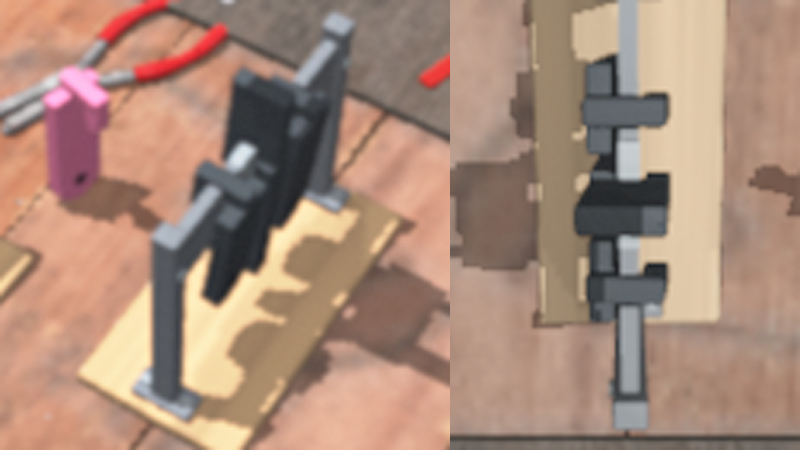

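The jaw hangs between its two seated neighbours with its leg on the near side. Its head sits at the predicted pixel (≈320,188), and the gripper is clear.

```bash
python3 -c "
from station import *
print(job_done())"
```

```text
the job is handed in; nothing more can be done
None
```

The jaw hangs fully home in the free notch, long leg on the near side and both neighbours still in place; I let go, backed the gripper clear and handed the job in at about 19 s.

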